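Clamp an engine control unit with a turnbuckle holder

TASK

Get the engine control unit ready for probing: first push it along the holder until its case sits square against both stop posts, then turn the turnbuckle sleeve by its spokes so that both jaws draw in together and grip the case firmly between their rubber pads. Feel for it: stop once the spokes have clearly stiffened, do not force them further, leave the unit seated against its stops, and do not disturb the things lying around.

Things in the scene. Friction and masses are not known exactly. Their poses are not given: they have to be found in the camera images.
- holder: Aluminium holder fixed to the bench. Origin on the bench, z up, +x = the way the unit is pushed home (roughly away from the robot), +y left. Base plate x -120 to +110, y -125 to +125 mm, top at z = 12 mm. Two steel stop posts 12 x 12 mm, 32 mm high, at y = +40 and -40, near faces at x = +20. A jaw bar along x (180 mm long, 20 wide, top at z = 45) stands either side of the unit.
- stop_line (a point): Point midway between the two stop posts, in the plane of their near faces: x = +20, y = 0, z = +30 mm in the holder's frame. Axes as the holder. With the unit home its centre lies 50 mm before this plane (at holder x = -30).
- unit_center (a point): Centre of the control unit's case: loose, about 0.4 kg, black, 100 x 100 x 30 mm, rim to 33 mm, green board on top, lying on the base plate. Axes as the holder when square. On its +x face two grey sockets, 18 mm long, within 26 mm of the middle line, pass between the posts. Its -x face is plain: push there. Starts 20 to 45 mm short of the posts, up to 2 mm off centre and 2 degrees askew.
- turnbuckle_center (a point): Centre of the turnbuckle sleeve: x = +75, y = 0, z = +75 mm in the holder's frame; its axis is the holder's y. A tube 70 mm long, 24 mm across, with a 30 mm collar in the middle from which five spokes stick out, 72 degrees apart, in the plane y = 0. Each is a bar 8 mm thick ending in a 12 mm ball centred 43 mm from the axis (outermost point 49 mm). A finger that drags across a ball binds: follow its arc.
- sleeve (a joint): Turn of the sleeve (rad). At 0 and every fifth of a turn (1.257) a spoke points straight up. It grows as the upper spokes go to +x of the holder; growing draws both jaws in, 2.55 mm each per rad. Starts at -0.75 to 0.75, can reach 8. Stays where left: thread friction 0.16 N m, so free turning takes about 4 N across a spoke 40 mm from the axis.
- left_lug_top (a point): Top of the lug on the left jaw that holds the turnbuckle's left rod: at x = +75, y = +84 mm (sleeve at 0), z = +89 mm in the holder's frame; axes as the holder; moves with the jaw. The lug is 30 mm in x by 20 mm in y. The right jaw has its mirror image.
- left_jaw: Left (+y) jaw, slides along y. Origin under the middle of its bar, at y = +84 mm, z = 12 mm in the holder's frame when the sleeve reads 0. Axes as the holder. Its rubber pad, x -70 to +10 mm, 22 mm high, has its free face 22 to 28 mm inward of the origin: how far differs every time, on each jaw, and is not reported, so the pads meet the case anywhere from about 2 to 5 rad.
- right_jaw: Right (-y) jaw, mirror image, y = -84 mm at 0. Each pad gives 4.4 N per mm for 3.4 mm (1.3 rad), then 40 N per mm. Firm grip = 10 N or more at each pad (squeezed 2.3 mm). Push square across a spoke at 40 mm: 4 N free, 6 N where the pads harden, then rising fast, 13 N more per rad; stop at 8 to 12 N. Above about 16 N the case is crushed (100 N at a pad).
- meter_center (a point): Bystander: centre of a loose grey multimeter, 150 x 75 x 32 mm (its x, y, z), lying left of the holder.
- screwdriver: Bystander: a loose screwdriver lying along its x, right of the holder.
- can_center (a point): Bystander: centre of a loose plain aluminium can, 52 mm across, 150 mm tall, standing on the bench at the robot's right.
Mind the look-alikes: they are no part of the job. What is shaped like the part that bears unit_center but blue or yellow is not meant.

How it is judged:
On the way, in this order (a step that is already met when the one before it is completed fails the run):
1. the unit is pushed home: case against both stops and square, jaws not yet gripping (x of unit_center in the frame of stop_line above -0.0525 m and angle between the x axis of unit_center and the x axis of holder, either way round below 0.05 rad and contact force between each of left_jaw, right_jaw and unit below 5 N), for 0.2 s.
2. both jaws press on the case with 10 N or more (contact force between each of left_jaw, right_jaw and unit above 10 N), for 0.2 s.
At the end, for the whole second after the job is handed in: Each jaw presses on the case with at least 10 N, the case's front face is within 3 mm of the stop posts, square to the holder within 3 degrees and lying flat, and everything is at rest (all of step 2 and x of unit_center in the frame of stop_line above -0.053 m and angle between the x axis of unit_center and the x axis of holder, either way round below 0.05 rad and angle between unit_center's own z axis and vertical below 0.05 rad and linear speed of unit below 0.01 m/s and velocity of joint sleeve between -0.05 and 0.05 rad/s); the robot touches nothing.
It fails at once if the case is crushed (more than 100 N at a jaw) (contact force between any of left_jaw, right_jaw and unit above 100 N).
It fails at once if a bystander is moved more than 20 mm (distance of any of meter_center, screwdriver, can_center from where it was at the start of the episode above 0.02 m).
It also fails if it takes over 72 s, if anything falls off the work surface, if the arm or the gripper's body presses on something with over 40 N, if the wrist force passes 120 N, or if a joint passes its speed limit or range.

ROBOT

A 6-joint arm with a two-finger parallel gripper is mounted at the origin on the work surface. World frame = base frame: x ahead of the robot, y to its left, z up, the work surface at z = 0. Lengths are in m, angles in rad, forces in N, time in s.
With the tool pointing down it reaches from about 0.275 to 0.85 m from the base axis. Payload 19 kg.
Tool frame: the origin (TCP) lies between the finger pads; the fingertips stand 8 mm ahead of it and the grasp point (between the pads) lies 11 mm behind it (tip_reach is the distance from the TCP to the fingertips, in m); z points along the fingers, y is the direction in which the jaws open and shut (so a half turn about z gives the same grasp; the last joint's range is limited). The gripper opens to 85 mm and grips with 20 to 120 N. Pads are 22 mm wide; open, the fingers measure 114 mm over their backs; the gripper's body (76 mm by 85 mm) begins 54 mm behind the grasp point. The pads swing forward as they close: fully open they stand 13 mm farther back than shut.
Start: joints at [-1.273, 0.15, 1.437, -0, 1.554, -0.134], TCP at [0.241, -0.522, 0.239] pointing down, gripper open.
Joint ranges: [-2.8, 2.8], [-0.68, 2.1], [0.12, 2.68], [-1.39, 4.53], [0.16, 2.79], [-2.81, 2.81]. Speed limits (rad/s): [1.89, 1.89, 2.22, 3.01, 3.01, 3.01].

INTERFACE

Orientations are given as a rotation vector (axis times angle).
In Python, from rig import sense, get_image, camera_info, hand_in, tip_reach gives the robot as it stands.
- The arm moves only by the tool send_rows, never from a script. Its argument "deltas" is a list of rows, each a list of 2 entries, a list of its own where there are three numbers: the shift along the tool's x, y, z in mm, then the turn, a rotation vector about the tool's x, y, z in degrees. A call has exactly 5 rows; each row shifts and turns the pose as measured when the row begins, along the tool's axes as they then stand; what a row does not reach is not made up. A row lasts 1/8 s, in which the tool goes at most 62.5 mm and 10.7 degrees, less where a joint would pass 70% of its speed; a pose out of reach is approached as far as the arm can. A call is refused whole if a number of a shift passes 62.5 or a number of a turn 10.7, either way. A call with a gripper value outside its range is refused whole. "hand" is the closure in counts, from 0 (fully open) to 255 (shut), set as the call begins (left out, the last holds). The fingers move at their own pace and stop on an object; "grip_force" is the grip in N (left out, the last holds). Time passes only in rows, so rows that do not move let the fingers close, or fill a call up. It gives the time, the measured TCP pose, the force and the opening at its end, in the units of the state.
- sense(): the state, without advancing time (a new reading comes with each control period).
- get_image(name): name is "side" or "top"; returns (picture, depth): 400x640x3 uint8, blue, green, red; 400x640 float32, m along the optical axis (not along the pixel's ray), 0 where there is no reading.
- camera_info(name): a dict with "fx", "fy", "cx", "cy" (pixels), "k1" (the pictures are not rectified: a ray, as slopes to the right and down, at radius r is drawn at 1 + k1 r^2 times it, then the intrinsics apply), "rvec" (rotation vector, rad) and "tvec" (3), from world to camera coordinates, as OpenCV has them. Camera axes: x right, y down, z forward; pixel columns grow to the right and rows downward; lengths in m; the calibration is good to about 2 mm. A picture is of the moment at which its call begins. camera_info takes no time and is no camera call.
- hand_in(): hands the job in, once; it reports no verdict.
The state is a dict: "time": time; "joint_pos": joint angles; "qvel": joint speeds; "joint_torque": joint torques, N m; "position": TCP position; "tool_rot": TCP orientation; "contact_force": force on the tool from outside, world axes, zero at the start; "torque": the same for the moment, N m; "width": finger opening in m.
Only numpy, scipy, OpenCV 4.12 (cv2) and the standard library are available. Lean on these libraries where they do the work, as an engineer would, in place of code of your own. Each camera call takes 0.05 s, during which the arm holds its last target.

## Working session

There is one attempt and no reset: what is moved stays moved. The work goes in short steps, Python scripts to look and compute and a tool call to move; the robot and the scene stay as the last step left them, time stands still between calls to the robot, and variables do not carry over. Pictures are saved under pics/ and viewed, and the job is handed in when it is done.

Besides the shell and the picture viewer there is one more tool, called after "Request:" as name(argument=value, ...), one argument or row to a line, values as JSON. send_rows: Moves the arm, as the interface text tells. Its arguments: {"type":"object","properties":{"deltas":{"type":"array"},"hand":{"type":"number"},"grip_force":{"type":"number"}},"required":["deltas"]}

```bash
ls; mkdir -p pics
python3 - <<'E'
from rig import *
import cv2
s=sense();print({k:(v if not hasattr(v,'round') else v) for k,v in s.items()}); print(tip_reach if not callable(tip_reach) else tip_reach())
for n in("side","top"):
    im,d=get_image(n);cv2.imwrite(f"pics/{n}0.png",im);import numpy as np;np.save(f"pics/{n}0.npy",d);print(camera_info(n))
E
```

```text
pics
{'time': 0.0, 'joint_pos': array([-1.27301381e+00,  1.50977664e-01,  1.43801444e+00, -3.46326136e-05,
        1.55378154e+00, -1.33997776e-01]), 'qvel': array([-0.00102129,  0.00013245,  0.00092679,  0.00095136,  0.00032392,
        0.00022544]), 'joint_torque': array([-1.78544633e-04, -7.13050961e+01, -5.70880401e+01, -1.98068751e-04,
        8.72656965e-03,  8.57513305e-05]), 'position': array([ 0.24053647, -0.52202001,  0.23868846]), 'tool_rot': array([-3.06751687e+00, -6.72731942e-01,  2.05881320e-04]), 'contact_force': array([-0.92745977,  0.52010214, -0.85939017]), 'torque': array([-0.03330888,  0.01101722,  0.02827043]), 'width': 0.08539534733136771}
0.008
{'fx': 434.05681933842175, 'fy': 434.05681933842175, 'cx': 321.3838254037745, 'cy': 195.66528781170607, 'k1': -0.09223568381087818, 'rvec': array([ 0.68282294, -2.68744376,  1.07207461]), 'tvec': array([0.37760399, 0.2582561 , 1.12604845])}
{'fx': 514.6095488356726, 'fy': 514.6095488356726, 'cx': 323.93035365094494, 'cy': 196.18469645983916, 'k1': -0.05763743033897755, 'rvec': array([ 2.12353954, -2.17132666,  0.17917881]), 'tvec': array([-0.06887005,  0.49807831,  1.26506416])}
```

View pics/side0.png

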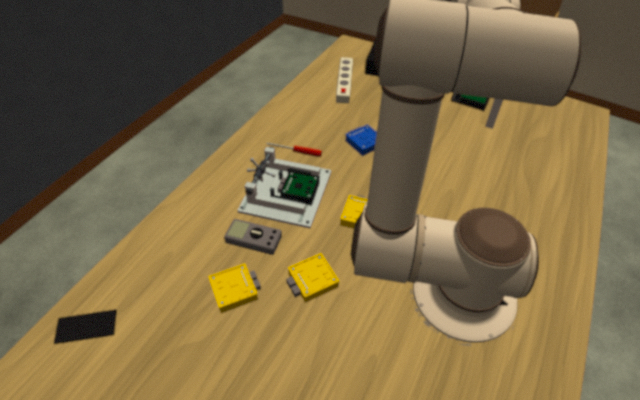

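View pics/top0.png

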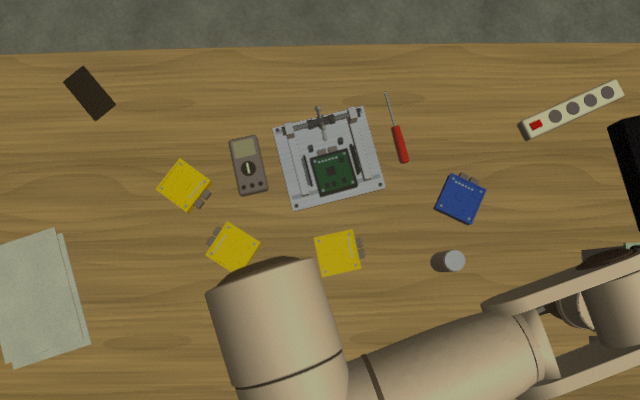

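The candidates are the black case with the green board in the holder at top (333,172), blue at (461,198), and yellow at (184,186), (233,247) and (338,253). There is also a green item far off at side (472,100). By the description it is the one in the holder. I'll check that with a close crop and measure it.

```bash
cat > h.py <<'E'
import numpy as np,cv2
from rig import *
from scipy.spatial.transform import Rotation as R
def cam(n):
    c=camera_info(n);return c,R.from_rotvec(c['rvec']).as_matrix(),np.array(c['tvec'])
def dist(c): return np.array([[c['fx'],0,c['cx']],[0,c['fy'],c['cy']],[0,0,1]]),np.array([c['k1'],0,0,0,0.])
def onplane(n,uv,z):
    c,Rm,t=cam(n);K,D=dist(c)
    p=cv2.undistortPoints(np.array(uv,float).reshape(-1,1,2),K,D).reshape(-1,2)
    ray=np.c_[p,np.ones(len(p))]@Rm; o=-Rm.T@t
    return o+ray*((np.asarray(z)-o[2])/ray[:,2])[:,None]
def cloud(n,d):
    c,Rm,t=cam(n);K,D=dist(c)
    v,u=np.mgrid[:400,:640]
    p=cv2.undistortPoints(np.stack([u,v],-1).reshape(-1,1,2).astype(float),K,D).reshape(400,640,2)
    P=np.dstack([p,np.ones((400,640))])*d[...,None]
    return (P-t)@Rm
def proj(n,X):
    c,_,t=cam(n);K,D=dist(c)
    return cv2.projectPoints(np.array(X,float).reshape(-1,1,3),c['rvec'],t,K,D)[0].reshape(-1,2)
E
python3 - <<'E'
from h import *
im=cv2.imread('pics/top0.png');s=cv2.imread('pics/side0.png')
cv2.imwrite('pics/c1.png',cv2.resize(im[90:220,255:415],None,fx=5,fy=4.6,interpolation=cv2.INTER_CUBIC)) if 0 else cv2.imwrite('pics/c1.png',cv2.resize(im[95:215,262:412],None,fx=5,fy=5,interpolation=cv2.INTER_CUBIC))
cv2.imwrite('pics/c2.png',cv2.resize(s[135:255,215:365],None,fx=5,fy=5,interpolation=cv2.INTER_CUBIC))
P=cloud('top',np.load('pics/top0.npy'))
for u,v in [(300,230),(290,200),(333,172),(320,125),(285,140)]: print(u,v,P[v,u].round(4))
E
```

```text
300 230 [ 4.154e-01 -1.670e-02 -1.000e-04]
290 200 [0.4924 0.0075 0.0121]
333 172 [ 0.5569 -0.1043  0.046 ]
320 125 [ 0.6668 -0.0735  0.0937]
285 140 [0.6525 0.0187 0.0113]
```

View pics/c1.png

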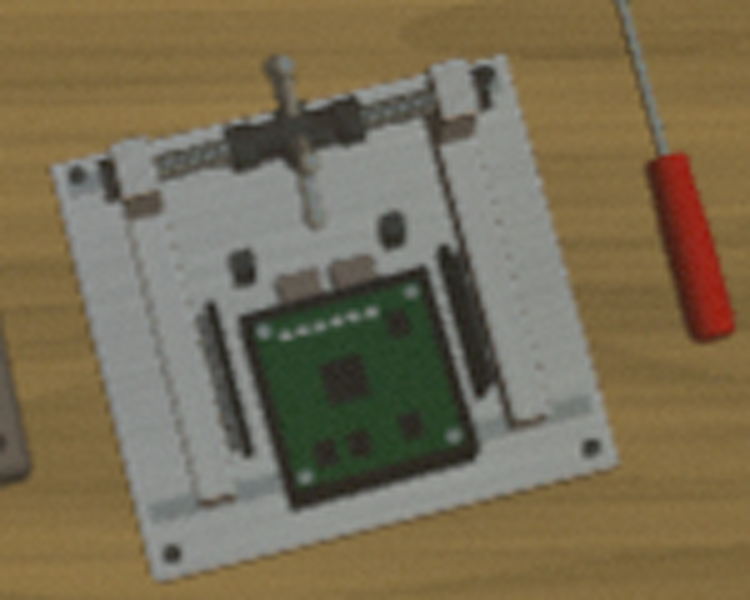

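View pics/c2.png

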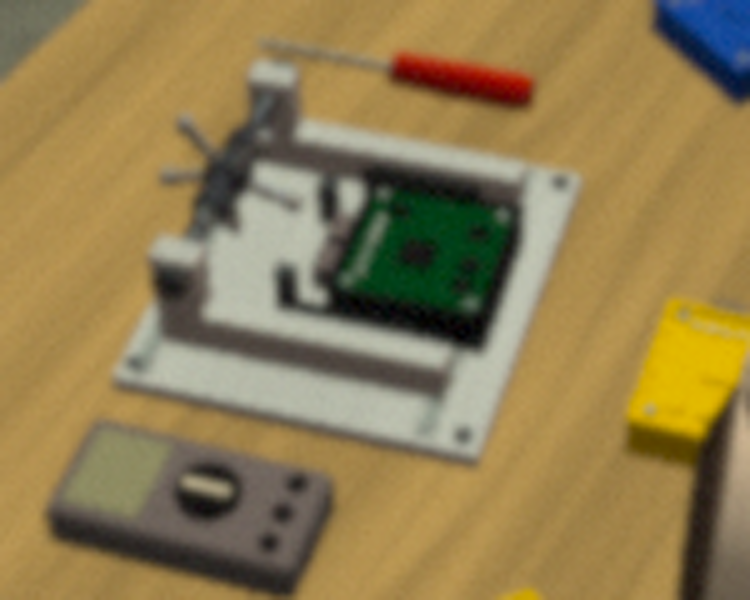

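Run:
```python
from h import *
def uv(l): return [((x+.5)/5-.5+262,(y+.5)/5-.5+95) for x,y in l]
C=onplane('top',uv([(52,168),(505,57),(620,463),(155,580)]),0.012)  # TL(+x,+y) TR(+x,-y) BR BL
H=np.array([[110,125],[110,-125],[-120,-125],[-120,125]])/1000.
A=C[:,:2];ca=A.mean(0);ch=H.mean(0)
a=np.arctan2(*[ ((H-ch)[:,0]*(A-ca)[:,1]-(H-ch)[:,1]*(A-ca)[:,0]).sum(), ((H-ch)*(A-ca)).sum()])
Rz=np.array([[np.cos(a),-np.sin(a)],[np.sin(a),np.cos(a)]]);o=ca-Rz@ch
print('corners',A.round(4),'yaw',np.degrees(a),'origin',o.round(4),'res',((H@Rz.T+o)-A).round(4))
im=cv2.imread('pics/top0.png')
g=((im[...,1].astype(int)-im[...,2]>12)&(im[...,1].astype(int)-im[...,0]>5)).astype('u1')
g[:140]=0;g[200:]=0;g[:,:300]=0;g[:,365:]=0
g=cv2.morphologyEx(g,cv2.MORPH_CLOSE,np.ones((5,5)))
cn=max(cv2.findContours(g,0,2)[0],key=cv2.contourArea)
Q=onplane('top',cn.reshape(-1,2),0.043)[:,:2]; L=(Q-o)@Rz
r=cv2.minAreaRect((L*1000).astype('f4'));print('board in holder',r)
P=cloud('top',np.load('pics/top0.npy'))
L3=np.dstack([((P[...,:2]-o)@Rz)*1000,P[...,2:]*1000])
m=(abs(L3[...,0])<125)&(abs(L3[...,1])<130)
np.save('pics/L3.npy',L3)
for lo,hi,x0,x1,y0,y1 in[(20,60,-115,20,-58,58),(40,50,-115,60,-57,57),(80,95,50,100,60,110),(80,95,50,100,-110,-60),(40,50,-90,60,62,110),(40,50,-90,60,-110,-62),(105,140,20,130,-20,20),(63,110,50,100,-40,40)]:
    q=L3[(L3[...,2]>lo)&(L3[...,2]<hi)&(L3[...,0]>x0)&(L3[...,0]<x1)&(L3[...,1]>y0)&(L3[...,1]<y1)]
    print((lo,hi,x0,x1,y0,y1),len(q),q.min(0).round(1),q.max(0).round(1),q.mean(0).round(1))
# spokes: points within |y|<8, high
q=L3[(abs(L3[...,1])<10)&(L3[...,2]>52)&(L3[...,0]>15)]
ang=np.degrees(np.arctan2(q[:,0]-75,q[:,2]-75));rr=np.hypot(q[:,0]-75,q[:,2]-75)
for i in np.argsort(ang):
    if rr[i]>22: print(q[i].round(1),ang[i].round(0),rr[i].round(1))
np.savez('pics/hold.npz',a=a,o=o)
```

```text
corners [[ 0.6851  0.0526]
 [ 0.7416 -0.189 ]
 [ 0.5207 -0.2411]
 [ 0.4647  0.0012]] yaw 13.138694045579436 origin [ 0.6079 -0.093 ] res [[ 0.0015  0.0012]
 [ 0.0019 -0.0006]
 [-0.0013 -0.0008]
 [-0.0021  0.0003]]
board in holder ((-50.27818298339844, -0.684539794921875), (88.24443817138672, 88.0545883178711), 1.5053156614303589)
(20, 60, -115, 20, -58, 58) 1735 [-113.9  -57.8   20. ] [19.8 52.  52.4] [-48.2  -0.3  42.8]
(40, 50, -115, 60, -57, 57) 1457 [-103.1  -50.9   40. ] [31.9 52.  50. ] [-49.3   1.   44.2]
(80, 95, 50, 100, 60, 110) 136 [59.3 60.4 80.2] [ 89.7 101.7  94.4] [74.2 84.2 87.4]
(80, 95, 50, 100, -110, -60) 129 [ 58.  -98.3  80.6] [ 90.2 -60.1  94.8] [ 74.1 -81.3  87.9]
(40, 50, -90, 60, 62, 110) 483 [-89.3  62.1  40.3] [59.8 94.2 49.7] [-17.3  82.3  44.8]
(40, 50, -90, 60, -110, -62) 441 [-89.9 -90.6  40.1] [ 59.9 -62.1  50. ] [-16.2 -79.5  45. ]
(105, 140, 20, 130, -20, 20) 43 [ 44.4  -3.6 106.3] [104.8   6.6 118.2] [ 75.3   1.8 113.1]
(63, 110, 50, 100, -40, 40) 306 [ 50.5 -39.9  64.7] [ 97.2  39.8 109.2] [73.9  1.5 84.6]
[37.6  6.4 58.4] -114.0 40.9
[34.7 -3.3 60
[... 2712 characters left out ...]
] 32.0 49.0
[87.8  4.  94.2] 34.0 23.1
[ 95.    4.7 105. ] 34.0 36.1
[102.6   5.3 114.4] 35.0 48.1
[ 93.6   5.1 101.6] 35.0 32.5
[92.5 -2.3 99.4] 36.0 30.0
[89.2 -1.5 93.8] 37.0 23.6
[104.8   2.2 113.3] 38.0 48.5
[104.   -2.6 112.2] 38.0 47.1
[104.7  -0.3 111.7] 39.0 47.2
[97.2  4.2 74.2] 92.0 22.2
[117.1   4.4  72. ] 94.0 42.2
[120.8   3.5  68.6] 98.0 46.2
[120.6   0.9  67.2] 100.0 46.3
[115.9   4.7  67.7] 100.0 41.6
[107.5   4.2  67.9] 102.0 33.3
[117.2   7.   65.7] 102.0 43.2
[105.    4.9  67.8] 103.0 30.8
[114.    5.2  65.6] 104.0 40.1
[120.5   6.2  63.5] 104.0 47.0
[102.6   5.5  67.3] 106.0 28.6
[111.2   3.3  64.5] 106.0 37.7
[112.    5.7  63.8] 107.0 38.7
[115.7   7.5  62.5] 107.0 42.6
```

The crop confirms it: the green board in a black case lies between the jaw bars at crop (350,380), sockets toward the posts. The yellow and blue units are decoys. Next is a helper for the move numbers.

```bash
cat >> h.py <<'E'
A_=np.radians(13.14); RZ=np.array([[np.cos(A_),-np.sin(A_),0],[np.sin(A_),np.cos(A_),0],[0,0,1]])
O_=np.array([0.6079,-0.0930,0])+RZ@np.array([-.0009,.0015,0])
RT=RZ@np.diag([1,-1,-1.])   # tool x = holder x, tool z down
def st():
    s=sense();p=RZ.T@(s['position']-O_)*1000;f=RZ.T@s['contact_force']
    return s,p,f
def tilt(deg): # tool tip leaning: rotation about holder y
    return RZ@R.from_rotvec([0,np.radians(deg),0]).as_matrix()@np.diag([1,-1,-1.])
def need(x,y,z,Rt=None):
    s,p,f=st();Rc=R.from_rotvec(s['tool_rot']).as_matrix();Rt=RT if Rt is None else Rt
    d=Rc.T@(RZ@(np.array([x,y,z])-p));r=np.degrees(R.from_matrix(Rc.T@Rt).as_rotvec())
    print('t',round(s['time'],2),'tcp_h',p.round(1),'f_h',f.round(1),'need',d.round(1),'turn',r.round(1),'w',round(s['width'],3))
E
python3 - <<'E'
from h import *
need(-135,0,235)
L3=np.load('pics/L3.npy')
P=cloud('top',np.load('pics/top0.npy'))
for u,v in[(455,261),(338,253),(233,247),(400,145),(248,165),(461,198)]: print(u,v,P[v,u].round(3),L3[v,u].round(0))
E
```

```text
t 0.1 tcp_h [-454.4 -335.8  238.8] f_h [-0.2  0.3 -0. ] need [ 380.4 -264.7    4.1] turn [-0.1 -0.  11.6] w 0.085
455 261 [ 0.323 -0.375  0.15 ] [-342. -210.  150.]
338 253 [ 0.352 -0.112  0.037] [-253.   40.   37.]
233 247 [0.373 0.151 0.035] [-173.  291.   35.]
400 145 [ 0.629 -0.281  0.028] [ -23. -188.   28.]
248 165 [0.581 0.112 0.038] [ 21. 206.  38.]
461 198 [ 0.485 -0.431  0.035] [-197. -301.   35.]
```

Request:
send_rows(
  deltas=[
    [[40, -28, 0], [0, 0, 2.5]],
    [[40, -28, 0], [0, 0, 2.5]],
    [[40, -28, 0], [0, 0, 2.5]],
    [[40, -28, 0], [0, 0, 2]],
    [[40, -28, 0], [0, 0, 2]],
  ],
  hand=255,
  grip_force=40,
)

```text
time: 0.72
position: [0.383, -0.3191, 0.2369]
tool_rot: [-3.119, -0.344, 0.002]
contact_force: [0.1, -0.7, 1.2]
width: 0.0001
```

```bash
python3 -c "
from h import *
need(-135,0,235)"
```

```text
t 0.72 tcp_h [-269.6 -170.6  236.9] f_h [-0.1 -0.7  1.2] need [ 132.9 -171.9    2.5] turn [-0.2  0.1 -0.6] w 0.0
```

Request:
send_rows(
  deltas=[
    [[32, -40, 0], [0, 0, 0]],
    [[32, -40, 0], [0, 0, -0.5]],
    [[32, -40, 10], [0, 0, 0]],
    [[30, -40, 40], [0, 0, 0]],
    [[10, -12, 55], [0, 0, 0]],
  ],
)

```text
time: 1.35
position: [0.481, -0.1148, 0.1344]
tool_rot: [-3.119, -0.36, -0.007]
contact_force: [0.3, -0.3, -0.6]
width: 0.0003
```

```bash
python3 -c "
from h import *
need(-135,0,30)"
```

```text
t 1.35 tcp_h [-127.7    6.1  134.4] f_h [ 0.3 -0.4 -0.6] need [ -7.8   6.2 104.4] turn [-0.1 -0.3  0. ] w 0.0
```

Request:
send_rows(
  deltas=[
    [[-4, 3, 30], [0, 0, 0]],
    [[-4, 3, 30], [0, 0, 0]],
    [[0, 0, 25], [0, 0, 0]],
    [[0, 0, 14], [0, 0, 0]],
    [[0, 0, 6], [0, 0, 0]],
  ],
)

```text
time: 1.98
position: [0.4727, -0.1193, 0.0221]
tool_rot: [-3.115, -0.365, 0.002]
contact_force: [-0.0, -0.3, 0.5]
width: -0.0004
```

```bash
python3 -c "
from h import *
need(-115,0,28)
im,d=get_image('top');cv2.imwrite('pics/t1.png',cv2.resize(im[95:215,262:412],None,fx=5,fy=5,interpolation=cv2.INTER_CUBIC))
im,d=get_image('side');cv2.imwrite('pics/s1.png',cv2.resize(im[135:255,215:365],None,fx=5,fy=5,interpolation=cv2.INTER_CUBIC))
"
```

```text
t 1.98 tcp_h [-136.8    3.7   22.1] f_h [-0.1 -0.2  0.5] need [21.7  3.7 -5.9] turn [-0.3  0.1  0.2] w -0.0
```

View pics/s1.png

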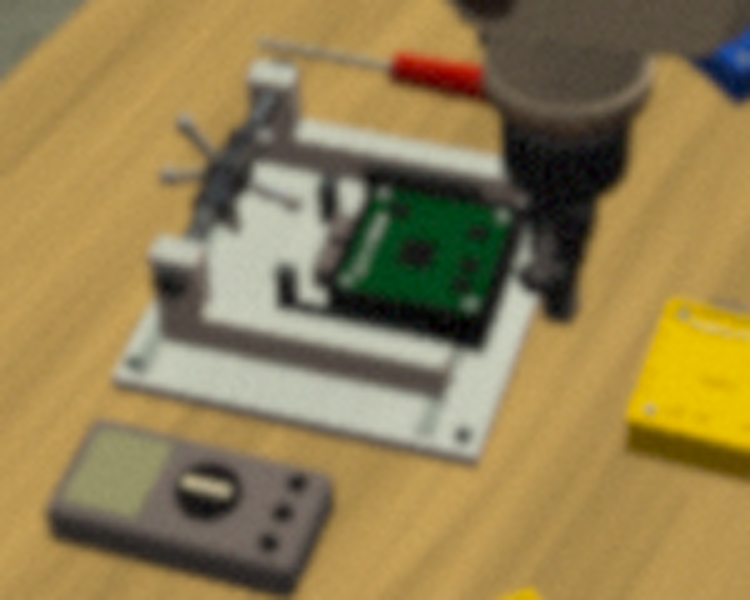

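View pics/t1.png

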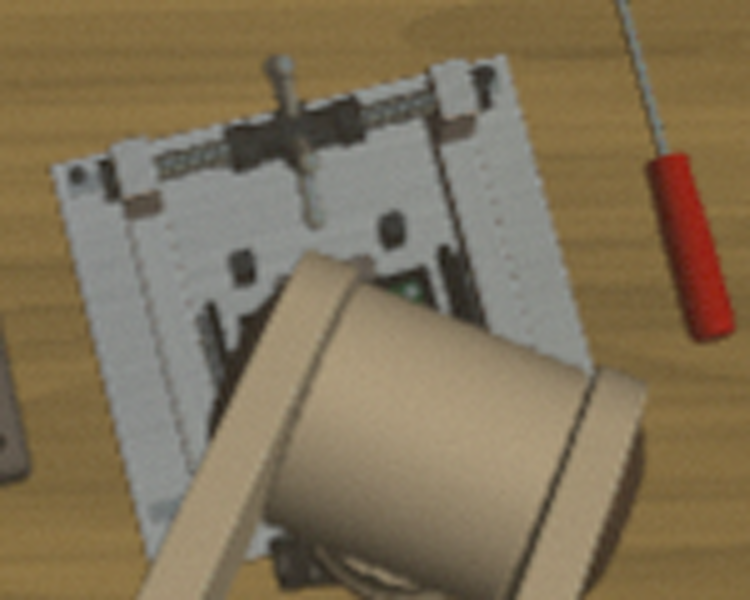

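Request:
send_rows(
  deltas=[
    [[0, 3, -6], [0, 0, 0]],
    [[6, 0, 0], [0, 0, 0]],
    [[6, 0, 0], [0, 0, 0]],
    [[6, 0, 0], [0, 0, 0]],
    [[4, 0, 0], [0, 0, 0]],
  ],
)

```text
time: 2.7
position: [0.4978, -0.1176, 0.0314]
tool_rot: [-3.117, -0.365, -0.004]
contact_force: [0.8, -0.1, 0.1]
width: -0.0002
```

```bash
python3 -c "
from h import *
need(-91,0,28)"
```

```text
t 2.7 tcp_h [-111.9   -0.4   31.4] f_h [ 0.7 -0.3  0.1] need [20.9 -0.3  3.5] turn [-0.1 -0.2  0.2] w -0.0
```

Request:
send_rows(
  deltas=[
    [[3, 0, 2], [0, 0, 0]],
    [[3, 0, 0], [0, 0, 0]],
    [[3, 0, 0], [0, 0, 0]],
    [[3, 0, 0], [0, 0, 0]],
    [[3, 0, 0], [0, 0, 0]],
  ],
)

```text
time: 3.32
position: [0.5126, -0.1138, 0.0289]
tool_rot: [-3.117, -0.366, -0.001]
contact_force: [-3.3, -1.5, 1.2]
width: -0.0001
```

```bash
python3 -c "
from h import *
need(-91,0,28)"
```

```text
t 3.33 tcp_h [-96.6  -0.1  28.9] f_h [-3.5 -0.8  1.2] need [ 5.6 -0.   0.9] turn [-0.2 -0.   0.2] w -0.0
```

Request:
send_rows(
  deltas=[
    [[1, 0, 0], [0, 0, 0]],
    [[1, 0, 0], [0, 0, 0]],
    [[1, 0, 0], [0, 0, 0]],
    [[1, 0, 0], [0, 0, 0]],
    [[1, 0, 0], [0, 0, 0]],
  ],
)

```text
time: 3.95
position: [0.5178, -0.1125, 0.0289]
tool_rot: [-3.117, -0.366, -0.0]
contact_force: [-2.8, -0.5, 1.0]
width: 0.0002
```

```bash
python3 -c "
from h import *
need(-91,0,28)"
```

```text
t 3.95 tcp_h [-91.3  -0.1  28.9] f_h [-2.8  0.2  1. ] need [ 0.3 -0.1  0.9] turn [-0.2 -0.   0.2] w 0.0
```

Request:
send_rows(
  deltas=[
    [[0.8, 0, 0], [0, 0, 0]],
    [[0.8, 0, 0], [0, 0, 0]],
    [[0.8, 0, 0], [0, 0, 0]],
    [[0.8, 0, 0], [0, 0, 0]],
    [[0.8, 0, 0], [0, 0, 0]],
  ],
)

```text
time: 4.58
position: [0.5196, -0.112, 0.0289]
tool_rot: [-3.117, -0.366, 0.008]
contact_force: [-12.1, -4.0, 7.6]
width: -0.0
```

```bash
python3 -c "
from h import *
need(-91,0,28)"
```

```text
t 4.58 tcp_h [-89.5   0.   28.9] f_h [-12.7  -1.2   7.6] need [-1.5  0.   0.9] turn [-0.2  0.3  0.3] w -0.0
```

Request:
send_rows(
  deltas=[
    [[0.5, 0, 0], [0, 0, 0]],
    [[0.5, 0, 0], [0, 0, 0]],
    [[0, 0, 0], [0, 0, 0]],
    [[-2, 0, 0], [0, 0, 0]],
    [[-8, 0, 0], [0, 0, 0]],
  ],
)

```text
time: 5.2
position: [0.51, -0.1144, 0.029]
tool_rot: [-3.117, -0.367, 0.011]
contact_force: [0.1, -0.7, -0.8]
width: -0.0
```

```bash
python3 -c "
from h import *
need(-30,0,150)"
```

```text
t 5.2 tcp_h [-99.3  -0.1  29. ] f_h [-0.1 -0.7 -0.8] need [  68.6   -0.2 -121.4] turn [-0.2  0.4  0.3] w -0.0
```

Request:
send_rows(
  deltas=[
    [[-15, 0, -20], [0, 0, 0]],
    [[-15, 0, -35], [0, 0, 0]],
    [[-15, 0, -35], [0, 0, 0]],
    [[-10, 0, -30], [0, 0, 0]],
    [[0, 0, -20], [0, 0, 0]],
  ],
)

```text
time: 5.82
position: [0.4529, -0.1277, 0.1719]
tool_rot: [-3.116, -0.366, 0.014]
contact_force: [-0.5, 0.8, -0.0]
width: 0.0001
```

```bash
python3 -c "
from h import *
need(-30,0,150)
im,d=get_image('top');cv2.imwrite('pics/t2.png',cv2.resize(im[95:215,262:412],None,fx=5,fy=5,interpolation=cv2.INTER_CUBIC))
im,d=get_image('side');cv2.imwrite('pics/s2.png',cv2.resize(im[135:255,215:365],None,fx=5,fy=5,interpolation=cv2.INTER_CUBIC))
# expected home outline of rim top, in side crop px
c=[(20,50,45),(20,-50,45),(-80,-50,45),(-80,50,45)]
print(((proj('side',[O_+RZ@(np.array(q)/1000.) for q in c])-[215,135])*5).round())
"
```

```text
t 5.83 tcp_h [-1.579e+02 -1.000e-01  1.719e+02] f_h [-0.4  0.9 -0. ] need [128.1   0.6  20.8] turn [-0.3  0.5  0.3] w 0.0
[[292. 281.]
 [344. 172.]
 [496. 202.]
 [450. 314.]]
```

View pics/s2.png

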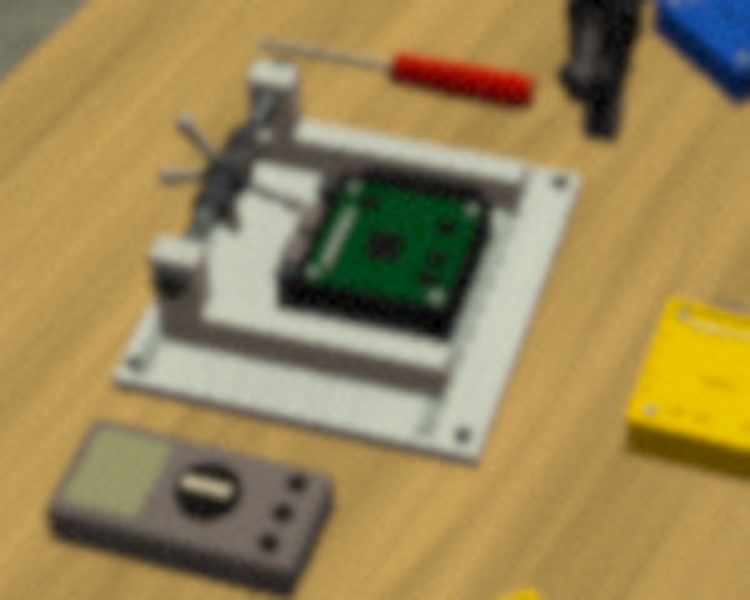

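View pics/t2.png

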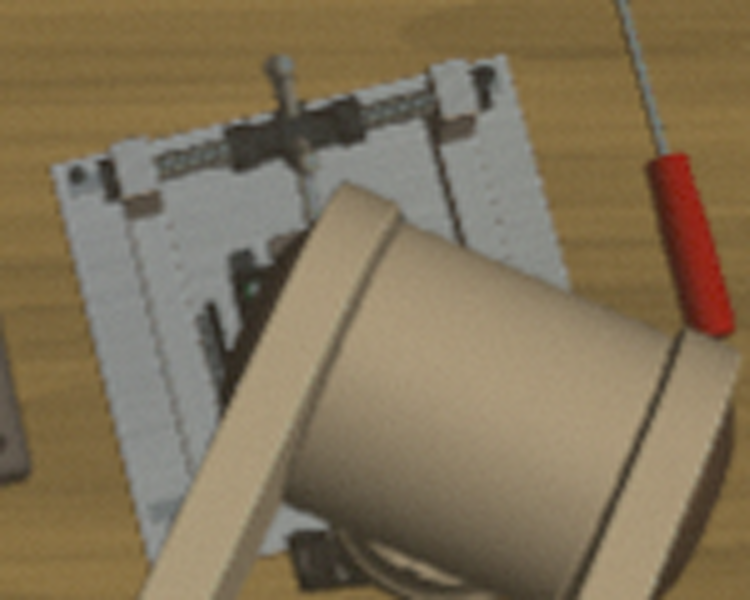

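```bash
python3 -c "
from h import *
for td in (-40,-36,-32,-28):
  q=[]
  for k in range(5):
    a=np.radians(td+72*k);q.append(O_+RZ@(np.array([75+43*np.sin(a),0,75+43*np.cos(a)])/1000))
  print(td,((proj('side',q)-[215,135])*5).round().tolist())
  print('   top',((proj('top',q)-[262,95])*5).round().tolist())
"
```

```text
-40 [[270.0, 142.0], [191.0, 123.0], [170.0, 173.0], [233.0, 222.0], [294.0, 205.0]]
   top [[306.0, 169.0], [280.0, 71.0], [271.0, 66.0], [290.0, 155.0], [311.0, 219.0]]
-36 [[266.0, 139.0], [187.0, 124.0], [171.0, 177.0], [237.0, 223.0], [295.0, 202.0]]
   top [[305.0, 163.0], [279.0, 67.0], [272.0, 69.0], [291.0, 160.0], [312.0, 219.0]]
-32 [[261.0, 136.0], [184.0, 125.0], [173.0, 180.0], [242.0, 224.0], [296.0, 198.0]]
   top [[304.0, 158.0], [278.0, 64.0], [272.0, 73.0], [293.0, 166.0], [312.0, 219.0]]
-28 [[257.0, 134.0], [181.0, 127.0], [176.0, 184.0], [246.0, 225.0], [297.0, 195.0]]
   top [[302.0, 152.0], [277.0, 61.0], [273.0, 77.0], [294.0, 171.0], [312.0, 219.0]]
```

The unit is home: in the side crop its front rim corners sit at the predicted (292,281) and (344,172). The spokes are at about -37° and +35° from vertical, so I'll move behind the -37° spoke.

Request:
send_rows(
  deltas=[
    [[40, 0, 2], [0, 0, 0]],
    [[45, 0, 8], [0, 0, 0]],
    [[45, 0, 20], [0, 0, 0]],
    [[35, 0, 20], [0, 0, 0]],
    [[10, 0, 6], [0, 0, 0]],
  ],
)

```text
time: 6.55
position: [0.627, -0.0862, 0.1098]
tool_rot: [-3.117, -0.365, 0.012]
contact_force: [0.1, 0.6, -1.0]
width: -0.0001
```

```bash
python3 -c "
from h import *
need(32.1,0,113.3)"
```

```text
t 6.55 tcp_h [ 21.    0.8 109.8] f_h [ 0.3  0.5 -1. ] need [11.1  0.8 -3.5] turn [-0.2  0.4  0.2] w -0.0
```

Follow the arc slowly in the first half-stroke.

Request:
send_rows(
  deltas=[
    [[11, 0.8, -3.5], [0, 0, 0]],
    [[5, 0, -3], [0, 0, 0]],
    [[5, 0, -2.5], [0, 0, 0]],
    [[5.5, 0, -1.6], [0, 0, 0]],
    [[5.5, 0, -1.2], [0, 0, 0]],
  ],
)

```text
time: 7.18
position: [0.6575, -0.08, 0.1236]
tool_rot: [-3.117, -0.363, 0.015]
contact_force: [-5.0, 2.0, 0.4]
width: 0.0002
```

```bash
cat >> h.py <<'E'
def rep(nxt):
    s,p,f=st();F=-f
    phi=np.degrees(np.arcsin(np.clip((p[0]-58)/43,-1,1)))
    dz=(p[2]-8+4)-75;dx=p[0]+11-75
    print('t',round(s['time'],2),'tcp',p.round(1),'f',f.round(1),'phi',phi.round(1),'T',((F[0]*dz-F[2]*dx)/1000).round(3),'eq40N',((F[0]*dz-F[2]*dx)/40).round(1))
    pr=p
    for a in nxt:
        a=np.radians(a);q=np.array([58+43*np.sin(a),0,79+43*np.cos(a)]);d=q-pr;print([d[0].round(1),-d[1].round(1),-d[2].round(1)]);pr=q
E
python3 -c "
from h import *
rep([0,8,15,22,29,36])"
```

```text
t 7.17 tcp [ 52.1  -0.2 123.6] f [-4.4  3.1  0.4] phi -7.9 T 0.191 eq40N 4.8
[np.float64(5.9), np.float64(-0.2), np.float64(1.6)]
[np.float64(6.0), np.float64(-0.0), np.float64(0.4)]
[np.float64(5.1), np.float64(-0.0), np.float64(1.0)]
[np.float64(5.0), np.float64(-0.0), np.float64(1.7)]
[np.float64(4.7), np.float64(-0.0), np.float64(2.3)]
[np.float64(4.4), np.float64(-0.0), np.float64(2.8)]
```

Request:
send_rows(
  deltas=[
    [[6, 0, 1.4], [0, 0, 0]],
    [[6, 0, 0.5], [0, 0, 0]],
    [[6, 0, 1.2], [0, 0, 0]],
    [[6, 0, 2], [0, 0, 0]],
    [[6, 0, 3.2], [0, 0, 0]],
  ],
)

```text
time: 7.8
position: [0.6886, -0.0736, 0.1191]
tool_rot: [-3.119, -0.362, 0.007]
contact_force: [-2.2, -1.1, 4.5]
width: -0.0
```

```bash
python3 -c "
from h import *
rep([])
im,d=get_image('side');cv2.imwrite('pics/s3.png',cv2.resize(im[135:255,215:365],None,fx=5,fy=5,interpolation=cv2.INTER_CUBIC))"
```

```text
t 7.8 tcp [ 83.9  -0.9 119.1] f [-2.4 -0.5  4.5] phi 37.0 T 0.186 eq40N 4.7
```

View pics/s3.png

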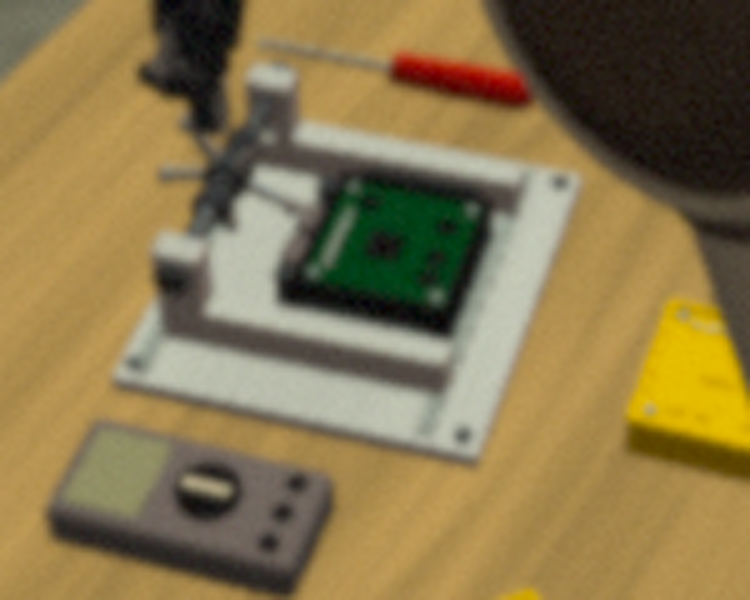

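Request:
send_rows(
  deltas=[
    [[-2, 0, -25], [0, 0, 0]],
    [[-32, 0, 0], [0, 0, 0]],
    [[-32, 0, 0], [0, 0, 0]],
    [[0, 0, 16], [0, 0, 0]],
    [[0, 0, 16], [0, 0, 0]],
  ],
)

```text
time: 8.48
position: [0.6248, -0.0885, 0.1093]
tool_rot: [-3.118, -0.363, 0.006]
contact_force: [-0.4, 0.0, 0.0]
width: 0.0002
```

```bash
python3 -c "
from h import *
rep([-37,-30,-23,-16,-8])"
```

```text
t 8.47 tcp [ 18.3  -0.9 109.3] f [-0.4  0.1  0. ] phi -67.2 T 0.013 eq40N 0.3
[np.float64(13.8), np.float64(-0.9), np.float64(-4.0)]
[np.float64(4.4), np.float64(-0.0), np.float64(-2.9)]
[np.float64(4.7), np.float64(-0.0), np.float64(-2.3)]
[np.float64(4.9), np.float64(-0.0), np.float64(-1.8)]
[np.float64(5.9), np.float64(-0.0), np.float64(-1.2)]
```

Request:
send_rows(
  deltas=[
    [[13, -0.9, -3.5], [0, 0, 0]],
    [[5, 0, -2.5], [0, 0, 0]],
    [[5, 0, -2], [0, 0, 0]],
    [[5, 0, -1.5], [0, 0, 0]],
    [[5, 0, -0.8], [0, 0, 0]],
  ],
)

```text
time: 9.1
position: [0.66, -0.0795, 0.1197]
tool_rot: [-3.119, -0.364, 0.015]
contact_force: [-4.6, -1.5, 3.3]
width: 0.0002
```

```bash
python3 -c "
from h import *
rep([0,8,16,24,32,38])"
```

```text
t 9.1 tcp [ 54.7  -0.2 119.7] f [-4.9 -0.4  3.3] phi -4.4 T 0.167 eq40N 4.2
[np.float64(3.3), np.float64(-0.2), np.float64(-2.3)]
[np.float64(6.0), np.float64(-0.0), np.float64(0.4)]
[np.float64(5.9), np.float64(-0.0), np.float64(1.2)]
[np.float64(5.6), np.float64(-0.0), np.float64(2.1)]
[np.float64(5.3), np.float64(-0.0), np.float64(2.8)]
[np.float64(3.7), np.float64(-0.0), np.float64(2.6)]
```

Request:
send_rows(
  deltas=[
    [[5, 0, -1.2], [0, 0, 0]],
    [[5.5, 0, 1], [0, 0, 0]],
    [[5.5, 0, 2], [0, 0, 0]],
    [[5.5, 0, 2.5], [0, 0, 0]],
    [[5.5, 0, 3.5], [0, 0, 0]],
  ],
)

```text
time: 9.72
position: [0.6897, -0.0725, 0.1121]
tool_rot: [-3.12, -0.366, 0.014]
contact_force: [-1.7, -0.6, 5.4]
width: 0.0002
```

```bash
python3 -c "
from h import *
rep([])"
```

```text
t 9.72 tcp [ 8.530e+01 -1.000e-01  1.121e+02] f [-1.8 -0.2  5.4] phi 39.4 T 0.175 eq40N 4.4
```

Free so far. Return and take stroke 3.

Request:
send_rows(
  deltas=[
    [[-2, 0, -32], [0, 0, 0]],
    [[-32, 0, 0], [0, 0, 0]],
    [[-31, 0, 0], [0, 0, 0]],
    [[0, 0, 16], [0, 0, 0]],
    [[0, 0, 16], [0, 0, 0]],
  ],
)

```text
time: 10.35
position: [0.6278, -0.0867, 0.1108]
tool_rot: [-3.119, -0.367, 0.009]
contact_force: [0.0, 0.1, -0.6]
width: -0.0001
```

```bash
python3 -c "
from h import *
rep([-37])
im,d=get_image('side');cv2.imwrite('pics/s4.png',cv2.resize(im[135:255,215:365],None,fx=5,fy=5,interpolation=cv2.INTER_CUBIC))"
```

```text
t 10.35 tcp [2.180e+01 1.000e-01 1.108e+02] f [ 0.   0.1 -0.6] phi -57.5 T 0.023 eq40N 0.6
[np.float64(10.4), np.float64(0.1), np.float64(-2.5)]
```

View pics/s4.png

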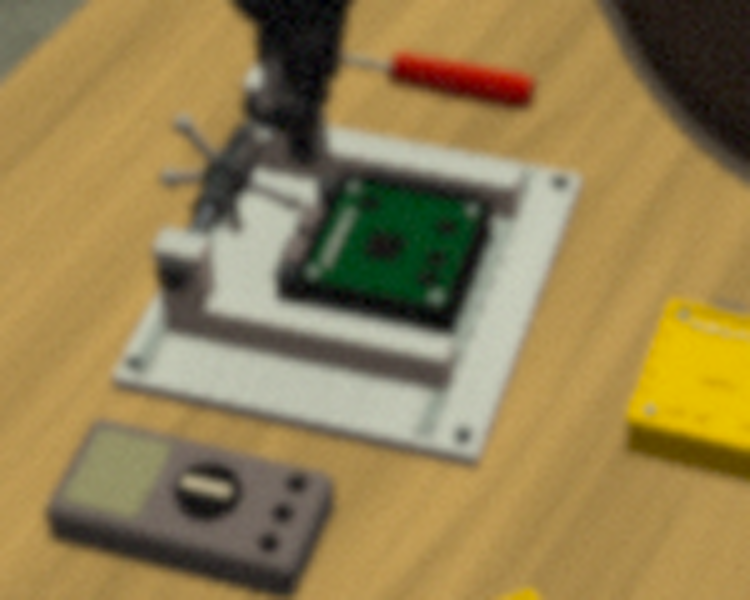

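Request:
send_rows(
  deltas=[
    [[10, 0, -2.5], [0, 0, 0]],
    [[4.5, 0, -2.5], [0, 0, 0]],
    [[5, 0, -2.2], [0, 0, 0]],
    [[5, 0, -2], [0, 0, 0]],
    [[5, 0, -1.2], [0, 0, 0]],
  ],
)

```text
time: 11.02
position: [0.6584, -0.0793, 0.1195]
tool_rot: [-3.118, -0.368, 0.02]
contact_force: [-5.2, -0.3, 2.9]
width: 0.0002
```

```bash
python3 -c "
from h import *
rep([0,8,16,24,32,38])"
```

```text
t 11.03 tcp [ 53.2   0.3 119.5] f [-5.1  0.9  2.9] phi -6.5 T 0.176 eq40N 4.4
[np.float64(4.8), np.float64(0.3), np.float64(-2.5)]
[np.float64(6.0), np.float64(-0.0), np.float64(0.4)]
[np.float64(5.9), np.float64(-0.0), np.float64(1.2)]
[np.float64(5.6), np.float64(-0.0), np.float64(2.1)]
[np.float64(5.3), np.float64(-0.0), np.float64(2.8)]
[np.float64(3.7), np.float64(-0.0), np.float64(2.6)]
```

Request:
send_rows(
  deltas=[
    [[5, 0, -1.5], [0, 0, 0]],
    [[6, 0, 0.6], [0, 0, 0]],
    [[6, 0, 1.5], [0, 0, 0]],
    [[5.5, 0, 2.2], [0, 0, 0]],
    [[5.5, 0, 3.2], [0, 0, 0]],
  ],
)

```text
time: 11.65
position: [0.6882, -0.0725, 0.114]
tool_rot: [-3.119, -0.369, 0.019]
contact_force: [-3.2, -1.7, 4.2]
width: 0.0001
```

```bash
python3 -c "
from h import *
rep([])"
```

```text
t 11.65 tcp [ 83.7   0.2 114. ] f [-3.5 -0.9  4.2] phi 36.8 T 0.205 eq40N 5.1
```

Request:
send_rows(
  deltas=[
    [[-2, 0, -30], [0, 0, 0]],
    [[-32, 0, 0], [0, 0, 0]],
    [[-29, 0, 0], [0, 0, 0]],
    [[0, 0, 16], [0, 0, 0]],
    [[0, 0, 15], [0, 0, 0]],
  ],
)

```text
time: 12.28
position: [0.6283, -0.0863, 0.1117]
tool_rot: [-3.118, -0.37, 0.014]
contact_force: [-0.9, 0.8, -0.2]
width: -0.0001
```

```bash
python3 -c "
from h import *
rep([-37])"
```

```text
t 12.28 tcp [ 22.3   0.4 111.7] f [-0.7  1.  -0.2] phi -56.2 T 0.031 eq40N 0.8
[np.float64(9.9), np.float64(0.4), np.float64(-1.7)]
```

Stroke 4, with finer checks.

Request:
send_rows(
  deltas=[
    [[10, 0, -2], [0, 0, 0]],
    [[4.5, 0, -2.5], [0, 0, 0]],
    [[4.5, 0, -2.2], [0, 0, 0]],
    [[4.5, 0, -1.6], [0, 0, 0]],
    [[3, 0, -0.8], [0, 0, 0]],
  ],
)

```text
time: 12.9
position: [0.6565, -0.0801, 0.1205]
tool_rot: [-3.119, -0.371, 0.025]
contact_force: [-6.8, -2.0, 3.9]
width: 0.0002
```

```bash
python3 -c "
from h import *
rep([0,8,16,24,32,38])"
```

```text
t 12.9 tcp [ 51.2   0.  120.5] f [-7.1 -0.4  3.9] phi -9.1 T 0.243 eq40N 6.1
[np.float64(6.8), np.float64(0.0), np.float64(-1.5)]
[np.float64(6.0), np.float64(-0.0), np.float64(0.4)]
[np.float64(5.9), np.float64(-0.0), np.float64(1.2)]
[np.float64(5.6), np.float64(-0.0), np.float64(2.1)]
[np.float64(5.3), np.float64(-0.0), np.float64(2.8)]
[np.float64(3.7), np.float64(-0.0), np.float64(2.6)]
```

Request:
send_rows(
  deltas=[
    [[1.5, 0, -0.3], [0, 0, 0]],
    [[1.5, 0, -0.2], [0, 0, 0]],
    [[1.5, 0, -0.2], [0, 0, 0]],
    [[1.5, 0, -0.1], [0, 0, 0]],
    [[1.5, 0, 0], [0, 0, 0]],
  ],
)

```text
time: 13.52
position: [0.6674, -0.0775, 0.123]
tool_rot: [3.119, 0.373, -0.029]
contact_force: [-5.0, -2.1, 2.6]
width: 0.0
```

```bash
python3 -c "
from h import *
rep([])"
```

```text
t 13.53 tcp [6.24e+01 1.00e-01 1.23e+02] f [-5.3 -0.9  2.6] phi 5.8 T 0.229 eq40N 5.7
```

Request:
send_rows(
  deltas=[
    [[1.5, 0, 0.1], [0, 0, 0]],
    [[1.5, 0, 0.2], [0, 0, 0]],
    [[1.5, 0, 0.3], [0, 0, 0]],
    [[1.5, 0, 0.4], [0, 0, 0]],
    [[1.5, 0, 0.5], [0, 0, 0]],
  ],
)

```text
time: 14.15
position: [0.6782, -0.075, 0.1227]
tool_rot: [3.117, 0.375, -0.033]
contact_force: [-5.4, -0.9, 2.4]
width: -0.0002
```

```bash
python3 -c "
from h import *
rep([])"
```

```text
t 14.15 tcp [7.340e+01 1.000e-01 1.227e+02] f [-5.5  0.4  2.4] phi 21.0 T 0.262 eq40N 6.6
```

Request:
send_rows(
  deltas=[
    [[1, 0, 0.6], [0, 0, 0]],
    [[1, 0, 0.6], [0, 0, 0]],
    [[1, 0, 0.6], [0, 0, 0]],
    [[1, 0, 0.6], [0, 0, 0]],
    [[1, 0, 0.6], [0, 0, 0]],
  ],
)

```text
time: 14.78
position: [0.6849, -0.0735, 0.1205]
tool_rot: [3.116, 0.376, -0.032]
contact_force: [-5.6, -1.1, 5.0]
width: 0.0004
```

```bash
python3 -c "
from h import *
rep([])"
```

```text
t 14.78 tcp [ 80.3  -0.  120.5] f [-5.7  0.2  5. ] phi 31.2 T 0.32 eq40N 8.0
```

Request:
send_rows(
  deltas=[
    [[0.7, 0, 0.6], [0, 0, 0]],
    [[0.7, 0, 0.6], [0, 0, 0]],
    [[0.7, 0, 0.5], [0, 0, 0]],
    [[0, 0, 0], [0, 0, 0]],
    [[0, 0, 0], [0, 0, 0]],
  ],
)

```text
time: 15.4
position: [0.6873, -0.073, 0.1195]
tool_rot: [3.116, 0.376, -0.031]
contact_force: [-4.4, -1.2, 3.6]
width: 0.0002
```

```bash
python3 -c "
from h import *
rep([])
im,d=get_image('side');cv2.imwrite('pics/s5.png',cv2.resize(im[135:255,215:365],None,fx=5,fy=5,interpolation=cv2.INTER_CUBIC))"
```

```text
t 15.4 tcp [ 8.280e+01 -1.000e-01  1.195e+02] f [-4.6 -0.2  3.6] phi 35.2 T 0.253 eq40N 6.3
```

View pics/s5.png

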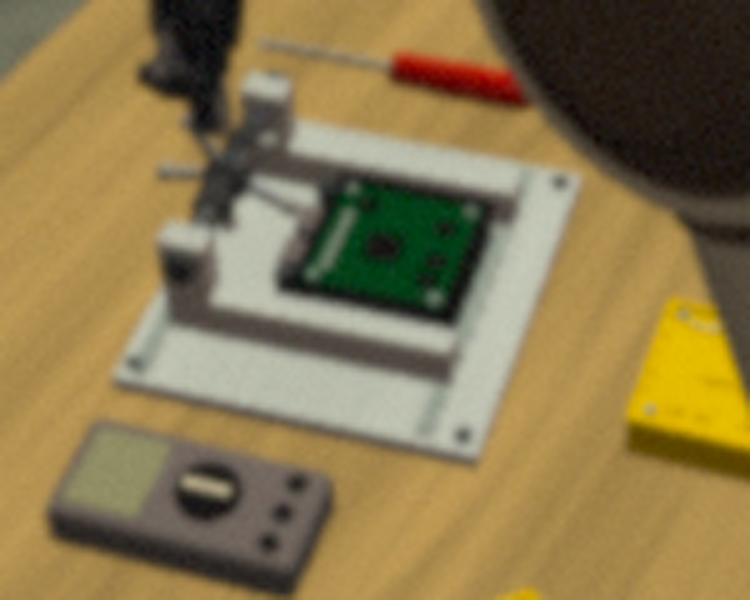

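Torque has risen but isn't clearly stiff. I'll reset to the next spoke for a better lever and a cleaner reading.

Request:
send_rows(
  deltas=[
    [[-2, 0, -25], [0, 0, 0]],
    [[-32, 0, 0], [0, 0, 0]],
    [[-28, 0, 0], [0, 0, 0]],
    [[0, 0, 16], [0, 0, 0]],
    [[0, 0, 15], [0, 0, 0]],
  ],
)

```text
time: 16.08
position: [0.6278, -0.0872, 0.1139]
tool_rot: [3.116, 0.377, -0.023]
contact_force: [-0.1, -0.1, -0.2]
width: -0.0003
```

```bash
python3 -c "
from h import *
rep([-37])
need(22,0,112)"
```

```text
t 16.07 tcp [ 21.6  -0.4 113.9] f [-0.1 -0.1 -0.2] phi -57.8 T 0.012 eq40N 0.3
[np.float64(10.5), np.float64(-0.4), np.float64(0.6)]
t 16.07 tcp_h [ 21.6  -0.4 113.9] f_h [-0.1 -0.1 -0.2] need [ 0.4 -0.4  1.9] turn [0.  0.9 0.7] w -0.0
```

Request:
send_rows(
  deltas=[
    [[6, 0, 0], [0, 0, 0]],
    [[3, 0, -0.5], [0, 0, 0]],
    [[2, 0, -0.5], [0, 0, 0]],
    [[1, 0, -0.6], [0, 0, 0]],
    [[1, 0, -0.6], [0, 0, 0]],
  ],
)

```text
time: 16.7
position: [0.6394, -0.0841, 0.1139]
tool_rot: [3.117, 0.378, -0.041]
contact_force: [-10.7, -1.8, 2.2]
width: -0.0002
```

```bash
python3 -c "
from h import *
rep([])"
```

```text
t 16.7 tcp [ 33.6   0.  113.9] f [-10.8   0.7   2.2] phi -34.5 T 0.312 eq40N 7.8
```

Request:
send_rows(
  deltas=[
    [[0.8, 0, -0.6], [0, 0, 0]],
    [[0.8, 0, -0.6], [0, 0, 0]],
    [[0.8, 0, -0.6], [0, 0, 0]],
    [[0.8, 0, -0.5], [0, 0, 0]],
    [[0.8, 0, -0.5], [0, 0, 0]],
  ],
)

```text
time: 17.32
position: [0.6412, -0.0836, 0.1157]
tool_rot: [3.117, 0.378, -0.059]
contact_force: [-8.4, -2.6, 0.9]
width: -0.0001
```

```bash
python3 -c "
from h import *
rep([])"
```

```text
t 17.32 tcp [3.540e+01 1.000e-01 1.157e+02] f [-8.7 -0.7  0.9] phi -31.7 T 0.294 eq40N 7.3
```

```bash
python3 -c "
from h import *
need(36,0,116)"
```

```text
t 17.32 tcp_h [3.540e+01 1.000e-01 1.157e+02] f_h [-8.7 -0.7  0.9] need [ 0.6  0.1 -0.3] turn [-0.2  2.2  0.7] w -0.0
```

Request:
send_rows(
  deltas=[
    [[1, 0, -0.5], [0, 0.2, 0]],
    [[1, 0, -0.5], [0, 0.2, 0]],
    [[1, 0, -0.5], [0, 0.2, 0]],
    [[1, 0, -0.5], [0, 0.2, 0]],
    [[1, 0, -0.5], [0, 0.2, 0]],
  ],
)

```text
time: 17.95
position: [0.6436, -0.0831, 0.1176]
tool_rot: [-3.118, -0.378, 0.051]
contact_force: [-8.8, -3.0, 1.8]
width: 0.0001
```

```bash
python3 -c "
from h import *
need(36,0,116)
rep([])"
```

```text
t 17.95 tcp_h [ 37.9   0.  117.6] f_h [-9.3 -1.   1.8] need [-1.8 -0.   1.6] turn [-0.2  1.8  0.7] w 0.0
t 17.95 tcp [ 37.9   0.  117.6] f [-9.3 -1.   1.8] phi -27.9 T 0.311 eq40N 7.8
```

Request:
send_rows(
  deltas=[
    [[1, 0, -0.3], [0, 0.2, 0]],
    [[1, 0, -0.3], [0, 0.2, 0]],
    [[1, 0, -0.3], [0, 0.2, 0]],
    [[1, 0, -0.3], [0, 0.2, 0]],
    [[1, 0, -0.3], [0, 0.2, 0]],
  ],
)

```text
time: 18.58
position: [0.6457, -0.0827, 0.119]
tool_rot: [-3.116, -0.378, 0.042]
contact_force: [-10.8, -2.5, 2.5]
width: 0.0003
```

```bash
python3 -c "
from h import *
rep([])"
```

```text
t 18.57 tcp [ 40.1  -0.  119. ] f [-11.1   0.    2.5] phi -24.6 T 0.384 eq40N 9.6
```

Clearly stiffened: about 9.5 N at 40 mm and rising, inside the 8–12 N window. Stop here and retreat.

Request:
send_rows(
  deltas=[
    [[-3, 0, 0], [0, 0, 0]],
    [[-12, 0, 0], [0, 0, 0]],
    [[-20, 0, -25], [0, 0, 0]],
    [[-40, 0, -30], [0, 0, 0]],
    [[-40, 0, -30], [0, 0, 0]],
  ],
)

```text
time: 19.2
position: [0.5336, -0.1101, 0.2067]
tool_rot: [-3.114, -0.381, 0.047]
contact_force: [-0.1, -1.1, 0.9]
width: -0.0001
```

Request:
send_rows(
  deltas=[
    [[-50, 10, -10], [0, 0, 0]],
    [[-40, 45, 0], [0, 0, 0]],
    [[-30, 50, 0], [0, 0, 0]],
    [[-20, 50, 0], [0, 0, 0]],
    [[0, 20, 0], [0, 0, 0]],
  ],
)

```text
time: 19.82
position: [0.4344, -0.3183, 0.2253]
tool_rot: [3.115, 0.384, -0.034]
contact_force: [0.2, 0.5, 0.1]
width: 0.0
```

```bash
python3 -c "
from h import *
rep([])
im,d=get_image('top');cv2.imwrite('pics/tfull.png',im);np.save('pics/tf.npy',d);cv2.imwrite('pics/t6.png',cv2.resize(im[95:215,262:412],None,fx=5,fy=5,interpolation=cv2.INTER_CUBIC))
im,d=get_image('side');cv2.imwrite('pics/s6.png',cv2.resize(im[135:255,215:365],None,fx=5,fy=5,interpolation=cv2.INTER_CUBIC))"
```

```text
t 19.82 tcp [-219.3 -181.5  225.3] f [0.3 0.4 0.1] phi -90.0 T -0.08 eq40N -2.0
```

View pics/s6.png

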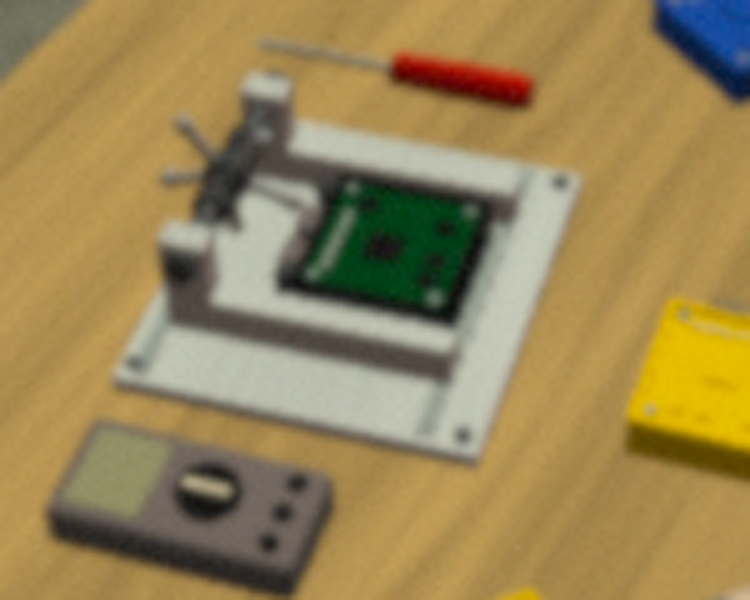

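View pics/tfull.png

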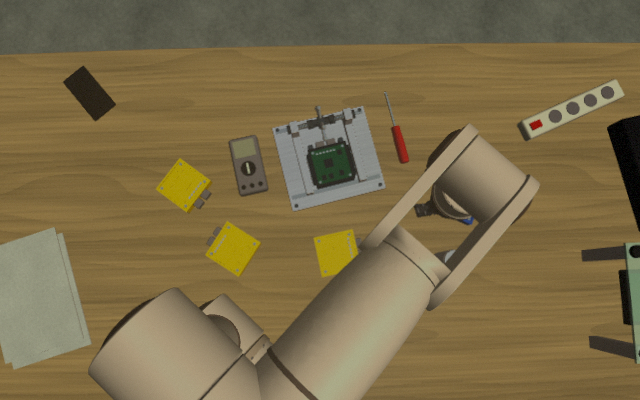

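Run:
```python
from h import *
def ana(fi,fd):
    d=np.load(fd);P=cloud('top',d);L=(P-O_)@RZ*1000
    im=cv2.imread(fi)
    for nm,x0,x1,y0,y1,lo,hi in[('lugL',62,88,55,105,86,94),('lugR',62,88,-105,-55,86,94),('barL',-85,55,60,100,42,48),('barR',-85,55,-100,-60,42,48)]:
        q=L[(L[...,2]>lo)&(L[...,2]<hi)&(L[...,0]>x0)&(L[...,0]<x1)&(L[...,1]>y0)&(L[...,1]<y1)]
        print(nm,len(q),np.median(q,0).round(2),np.percentile(q[:,1],[5,95]).round(1))
    q=L[(abs(L[...,1])<8)&(L[...,2]>52)&(L[...,0]>15)&(L[...,0]<130)]
    ang=np.degrees(np.arctan2(q[:,0]-75,q[:,2]-75));rr=np.hypot(q[:,0]-75,q[:,2]-75)
    for a0,a1 in[(-130,-75),(-60,0),(0,60),(75,130)]:
        k=(ang>a0)&(ang<a1)&(rr>27)&(rr<52);print('spoke',k.sum(),np.median(ang[k]).round(1))
    g=((im[...,1].astype(int)-im[...,2]>12)&(im[...,1].astype(int)-im[...,0]>5)).astype('u1')
    g[:135]=0;g[200:]=0;g[:,:300]=0;g[:,365:]=0
    g=cv2.morphologyEx(g,cv2.MORPH_CLOSE,np.ones((5,5)))
    cn=max(cv2.findContours(g,0,2)[0],key=cv2.contourArea)
    Q=(onplane('top',cn.reshape(-1,2),0.043)-O_)@RZ*1000
    print('board',cv2.minAreaRect(Q[:,:2].astype('f4')))
    return L
ana('pics/top0.png','pics/top0.npy');print()
ana('pics/tfull.png','pics/tf.npy')
for n,d in(('a','pics/top0.npy'),('b','pics/tf.npy')):
    P=cloud('top',np.load(d))
    for (u,v) in [(248,165)]: print(P[v,u])
a=cv2.imread('pics/top0.png');b=cv2.imread('pics/tfull.png')
print(np.abs(a[80:205,225:272].astype(int)-b[80:205,225:272]).mean(),np.abs(a[85:170,382:415].astype(int)-b[85:170,382:415]).mean())
```

```text
lugL 78 [75.12 83.08 89.67] [73.7 95.2]
lugR 81 [ 75.19 -83.31  89.37] [-96.9 -72.8]
barL 362 [-19.72  82.19  44.84] [63.1 91.8]
barR 344 [-13.94 -81.06  44.96] [-91. -64.]
spoke 30 -105.0
spoke 22 -31.7
spoke 32 31.6
spoke 13 103.1
board ((-49.343536376953125, -2.1570663452148438), (88.24443817138672, 88.05458068847656), 1.5040093660354614)

lugL 73 [75.02 70.68 88.42] [61.6 83.8]
lugR 73 [ 74.8  -70.08  88.71] [-82.1 -59.8]
barL 317 [-13.    70.18  45.12] [61.3 78.9]
barR 291 [-15.98 -69.97  45.23] [-78.3 -61.4]
spoke 30 -102.2
spoke 22 -30.3
spoke 31 34.9
spoke 10 101.6
board ((-28.132143020629883, -1.2911376953125), (88.06784057617188, 87.81001281738281), 89.90303039550781)
[0.58146683 0.1124576  0.03767785]
[0.58123007 0.11231329 0.03875231]
2.5106382978723403 2.5475935828877003
```

View pics/t6.png

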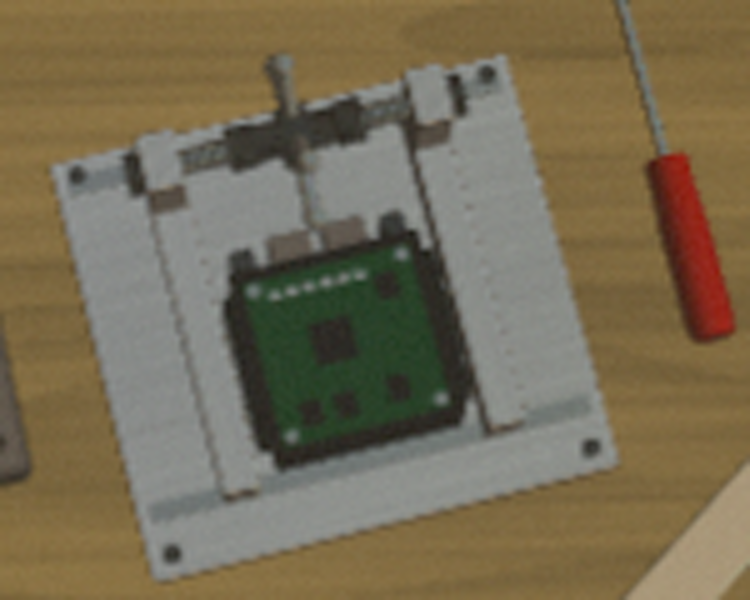

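```bash
python3 -c "
from h import *
s,p,f=st();print(s['time'],f.round(1),abs(s['qvel']).max())
print(hand_in())"
```

```text
19.925 [-1.1  0.7 -0.7] 0.04495923335123083
the job is handed in; nothing more can be done
None
```

I pushed the unit home, clamped it with the turnbuckle and handed the job in at about 20 s of the 72 s allowed. `hand_in` gave no verdict, so the result below rests on my own readings.

**Push:** I pushed the unit's plain face with the closed gripper until it stopped dead at about 13 N against the posts. In the side view its front corners then sat where I expected them.

**Clamping:** I turned the sleeve in four strokes plus a short fifth, following the arc each time. The push across a spoke, taken at 40 mm, went from about 4.5 N (free) to 6, then 8, and finally about 9.5 N. I stopped there, inside the 8–12 N window.

**Last checks:**
- **Jaws:** the left and right lugs sit at about +70.7 and -70.1 mm, each drawn in about 13 mm. The sleeve turned about 5 rad, and its spoke angles agree with that.
- **Unit:** the board centre is at holder x -28 mm, against -30 nominal, which is within the calibration error. It is square to within about 0.1°.
- **Bystanders:** the meter and screwdriver show no movement between the first and last pictures. The can was mostly hidden by the arm in the last picture, but the gripper passed well above it.

**What disagreed or is uncertain:**
- **Spring-back:** after I let go, the sleeve seemed to have eased back by about 7°, because the spoke stood behind where my finger had held it. That fits the pad load exceeding the thread friction, and I estimate about 30 N still pressing at each pad. I did not measure this force or probe the spoke again.
- **Dip in the push readings:** it read 6.3 N when I paused at the end of stroke 4, between moving readings of about 8 N.
- **Arm motion:** the arm still showed a slight 0.045 rad/s joint speed as I handed in, in free air and touching nothing.

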